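Home a screw-driven stage by hand: wind it down to its stop, back off a quarter turn

ROBOT

A 6-joint arm with a two-finger parallel gripper is mounted at the origin on the work surface. World frame = base frame: x ahead of the robot, y to its left, z up, the work surface at z = 0. Lengths are in m, angles in rad, forces in N, time in s.
With the tool pointing down it reaches from about 0.35 to 0.975 m from the base axis. Payload 7.1 kg.
Tool frame: the origin (TCP) lies midway between the tips of the shut fingers; the grasp point (between the pads) lies 19 mm behind it; z points along the fingers, x is the direction in which the jaws open and shut, and the axes are right-handed (so a half turn about z gives the same grasp; the last joint's range is limited). The gripper opens to 88 mm and grips with 3 to 60 N. Pads are 20 mm wide; open, the fingers measure 115 mm over their backs; the gripper's body (75 mm by 178 mm) begins 61 mm behind the grasp point.
Start: joints at [-1.232, 0.423, 1.63, -0, 1.089, -0.019], TCP at [0.219, -0.585, 0.19] pointing down, gripper open.
Joint ranges: [-3, 3], [-0.9, 2.11], [0.09, 2.58], [-1.31, 4.45], [0.11, 2.69], [-2.54, 2.54]. Speed limits (rad/s): [2.39, 2.39, 3.01, 3.14, 3.14, 3.14].

INTERFACE

Orientations are given as a unit quaternion [w, x, y, z].
In Python, from station import move_pose, movel, movej, command_gripper, wait, inverse_kinematics, read_camera, camera_info, MotionError, job_done, get_time, get_joint_pos, get_qvel, get_effort, get_tcp_pos, get_ee_rot, get_ft_force, get_ft_torque, get_grip_width gives the robot as it stands. Calls block until the motion is done:
- move_pose(position, orientation): joint-space move of the TCP to a pose.
- movel(position, frame=None, v=0.15, until_force=None): straight line of the TCP; frame=None keeps the orientation; v is the mean speed in m/s. With until_force (N) it stops when the force on the tool has changed by that much, and returns True; else False.
- movej(angles): joint-space move.
- command_gripper(opening): opening from 0.0 (shut) to 1.0 (fully open); the grip force is fixed at half the most; returns when the fingers have stopped.
- wait(seconds).
- inverse_kinematics(position, orientation): joint angles nearest the present ones, or None.
- read_camera(name): name is "side" or "top"; returns the picture (480x640x3 uint8, red, green, blue); there is no depth.
- camera_info(name): a dict with "intrinsics" (3x3 intrinsics, pixels), "T" (4x4, takes a point from camera to world coordinates). Camera axes: x right, y up, looking along -z (the intrinsics and any distortion apply to the point x, -y, -z); pixel columns grow to the right and rows downward; lengths in m; the calibration is good to about 2 mm. A picture is of the moment at which its call begins. camera_info takes no time and is no camera call.
A pose or a line that the arm cannot do raises MotionError and nothing moves.
- job_done(): hands the job in, once; it reports no verdict.
Readings, each from a call of its own:
- get_time(): time.
- get_joint_pos(): joint angles.
- get_qvel(): joint speeds.
- get_effort(): joint torques, N m.
- get_tcp_pos(): TCP position.
- get_ee_rot(): TCP orientation.
- get_ft_force(): force on the tool from outside, world axes, zero at the start.
- get_ft_torque(): the same for the moment, N m.
- get_grip_width(): opening from 0.0 (shut) to 1.0 (fully open).
Only numpy, scipy, OpenCV 4.12 (cv2) and the standard library are available. Lean on these libraries where they do the work, as an engineer would, in place of code of your own. Each camera call takes 0.05 s, during which the arm holds its last target. There are 200 camera calls.

TASK

Home the linear stage with the red handwheel by hand: crank the red wheel clockwise (seen from above) until it comes up against its stop, then back it off a quarter turn anticlockwise and let go. Leave the blue handwheel on the other stage as it is.

Things in the scene. Friction and masses are not known exactly. Their poses are not given: they have to be found in the camera images.
- red_wheel (a joint): The red handwheel's angle in rad about its upright axis. 0 is hard against the stop at the clockwise end (the carriage then sits on the yellow end-stop block); the value grows anticlockwise seen from above, and starts between 7 and 12.5 (1.1 to 2 turns from the stop). Turning takes about 0.1 N m, some 2 to 3 N at the knob; the wheel stays where it is left. The stop is rigid.
- red_hub (a point): Centre of the red handwheel's upper face, on its turning axis, 198 mm above the table; the wheel is a level disc of 116 mm diameter, 10 mm thick, with six red spokes on a bare-metal recess and a steel hub of 24 mm diameter standing 4 mm above the face, on top of an upright aluminium stage. Its z axis points up; its x axis points from the hub to the knob and turns with the wheel.
- red_knob (a point): Grip point of the red wheel's crank knob: an upright round black sleeve, 22 mm diameter, 48 mm tall, that spins freely on its pin, so the hand need not turn with it. Its axis stands 45 mm from the wheel's axis. This point lies on the sleeve's axis, 32 mm above the wheel's face; the sleeve reaches from 2 mm to 50 mm above the face (top 248 mm above the table). Its axes are parallel to red_hub's.
- blue_knob (a point): The same point on the knob of the other stage's blue handwheel (identical but for the colour, wheel axis at least 200 mm away). To be left alone.
Not all that is in view belongs to the job. Leave any purple look-alike of the part that bears red_wheel alone.

How it is judged:
By the outcome, as a careful person would: the job done as asked, in the order asked, and still so for the second after the job is handed in, with the robot touching nothing.
It also fails if it takes over 58 s, if anything falls off the work surface, if the arm or the gripper's body presses on something with over 40 N, if the wrist force passes 120 N, or if a joint passes its speed limit or range.

## Working session

There is one attempt and no reset: what is moved stays moved. The work goes in short steps, each a Python script; the robot and the scene stay as the last script left them, time stands still between calls to the robot, and variables do not carry over. Pictures are saved under pics/ and viewed, about 8 in all and at most 12, crops included, and the job is handed in when it is done.

```bash
ls; mkdir -p pics; python3 - <<'E'
from station import *
import cv2
for n in("top","side"):
    im=read_camera(n); cv2.imwrite(f"pics/{n}0.png",im[:,:,::-1]); i=camera_info(n); print(n,i)
print(get_time(),get_tcp_pos(),get_ee_rot())
E
```

```text
pics
top {'intrinsics': array([[588.88739267,   0.        , 313.77039927],
       [  0.        , 588.88739267, 235.11468258],
       [  0.        ,   0.        ,   1.        ]]), 'T': array([[ 0.02467246,  0.99327088, -0.11315581,  0.28490788],
       [-0.99950118,  0.02674131,  0.01680178,  0.12501952],
       [ 0.01971466,  0.11268483,  0.99343518,  1.40334908],
       [ 0.        ,  0.        ,  0.        ,  1.        ]])}
side {'intrinsics': array([[477.45507174,   0.        , 313.53689094],
       [  0.        , 477.45507174, 229.63139507],
       [  0.        ,   0.        ,   1.        ]]), 'T': array([[-0.71928979,  0.54036701, -0.43660702, -0.04044027],
       [-0.69470579, -0.5572532 ,  0.45481067,  0.57636747],
       [ 0.00246402,  0.63045409,  0.77622263,  0.95537949],
       [ 0.        ,  0.        ,  0.        ,  1.        ]])}
0.1 [ 0.21871468 -0.58487599  0.1896647 ] [-4.17475426e-04  8.21650901e-01 -5.69990608e-01 -5.74638767e-04]
```

View pics/top0.png

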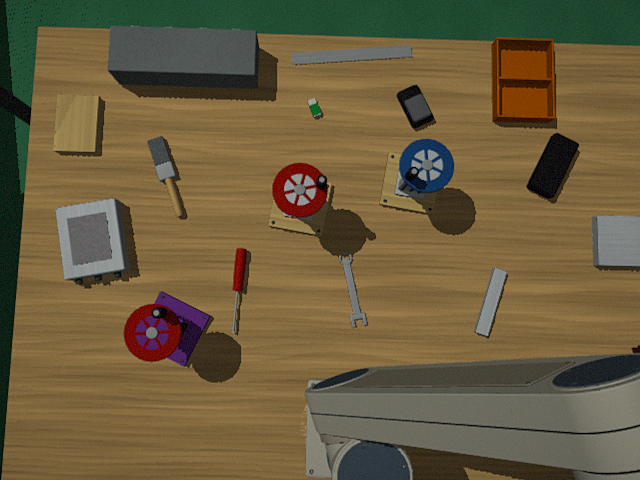

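View pics/side0.png

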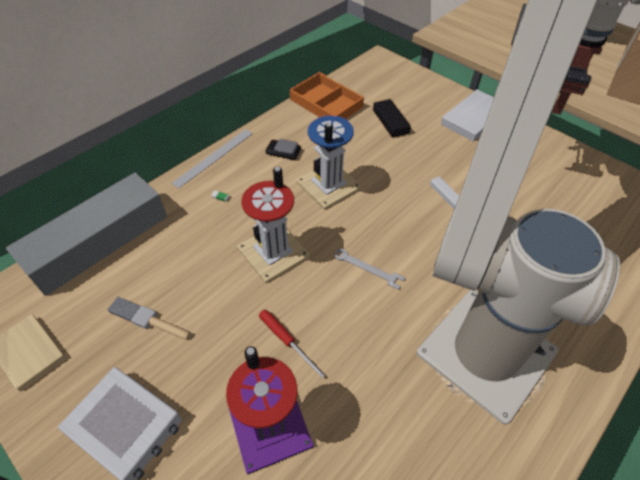

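Red-rimmed candidates: A at top (300,190) / side (268,200), with a bare-metal recess on an aluminium stage, and B at top (152,333) / side (262,390), with a purple recess and base. A fits the description and B is the purple look-alike. The blue wheel is at top (427,165). Next I'll confirm A in a crop and measure it.

```bash
cat > h.py <<'E'
import numpy as np, cv2
from station import *
def ray(n,uv,z):
    i=camera_info(n);K,T=i["intrinsics"],i["T"]
    d=np.linalg.inv(K)@[uv[0],uv[1],1]; d=T[:3,:3]@[d[0],-d[1],-d[2]]
    o=T[:3,3]; return o+d*(z-o[2])/d[2]
def proj(n,p):
    i=camera_info(n);K,T=i["intrinsics"],i["T"]
    c=T[:3,:3].T@(np.asarray(p)-T[:3,3]); q=K@[c[0],-c[1],-c[2]]; return q[:2]/q[2]
E
python3 - <<'E'
from h import *
rs=[]
for n,c,k in(("top",(300,190),(321,182)),("side",(268,200),(278,172))):
    im=cv2.imread(f"pics/{n}0.png"); hsv=cv2.cvtColor(im,cv2.COLOR_BGR2HSV)
    m=(((hsv[...,0]<8)|(hsv[...,0]>172))&(hsv[...,1]>150)&(hsv[...,2]>60)).astype(np.uint8)
    r=np.zeros_like(m);cv2.circle(r,c,38,1,-1);m*=r
    nb,l,st,_=cv2.connectedComponentsWithStats(m);m=(l==1+st[1:,4].argmax()).astype(np.uint8)
    h=cv2.convexHull(np.argwhere(m)[:,::-1].astype(np.int32))
    # back-project hull to the face plane and fit circle of known radius 58 mm
    P=np.array([ray(n,p[0],.198)[:2] for p in h])
    from scipy.optimize import least_squares
    s=least_squares(lambda x:np.hypot(*(P-x[:2]).T)-x[2],[*P.mean(0),.058],loss="soft_l1",f_scale=.001)
    H=[*s.x[:2],.198]; print(n,"hub",s.x,proj(n,H),"knobtop",ray(n,k,.248))
    x,y=c;cr=im[y-50:y+50,x-50:x+50]; rs.append(cv2.resize(cr,None,fx=4,fy=4,interpolation=cv2.INTER_CUBIC))
cv2.imwrite("pics/crop.png",np.hstack(rs))
E
```

```text
top hub [0.51686793 0.13662268 0.0567778 ] [299.50538258 189.44485879] knobtop [0.52354757 0.09368566 0.248     ]
side hub [0.5141151  0.14270564 0.05613778] [267.2974652  199.96399095] knobtop [0.52053744 0.10124974 0.248     ]
```

View pics/crop.png

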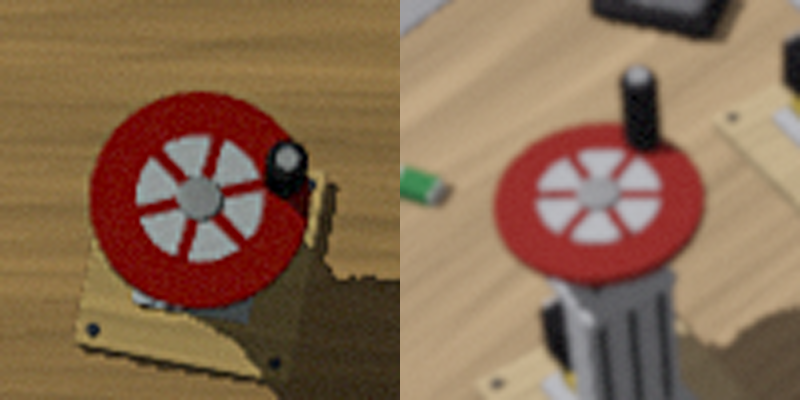

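A is confirmed: red spokes on bare metal with an aluminium stage. Hub cap pixels are top (300,189.5) and side (267.8,198.5); knob top pixels are top (322.3,179) and side (277.3,168.8).

```bash
python3 - <<'E'
from h import *
H=[ray("top",(300,189.3),.202)[:2],ray("side",(267.6,198.5),.202)[:2]]
K=[ray("top",(322.3,179),.248)[:2],ray("side",(277.3,168.8),.248)[:2]]
print(H,K,[np.hypot(*(k-h)) for h,k in zip(H,K)])
h=np.mean(H,0);k=np.mean(K,0);d=k-h;print(h,k,np.hypot(*d),np.degrees(np.arctan2(d[1],d[0])))
from scipy.spatial.transform import Rotation as R
for a in range(-180,180,30):
    x,y,z,w=(R.from_euler("z",a,degrees=True)*R.from_euler("x",180,degrees=True)).as_quat()
    q=inverse_kinematics([*k,.211],[w,x,y,z]);print(a,None if q is None else np.round(q,2))
E
```

```text
[array([0.51643178, 0.13556897]), array([0.51386816, 0.1416595 ])] [array([0.52971246, 0.09123131]), array([0.5286919 , 0.09560773])] [np.float64(0.04628394975241148), np.float64(0.04837880326507851)]
[0.51514997 0.13861423] [0.52920218 0.09341952] 0.04732891822209591 -72.72818040778672
-180 None
-150 None
-120 [0.15 0.27 1.81 0.   1.07 2.25]
-90 [ 0.15  0.27  1.81 -0.    1.07  1.72]
-60 [ 0.15  0.27  1.81 -0.    1.07  1.2 ]
-30 [ 0.15  0.27  1.81 -0.    1.07  0.68]
0 [ 0.15  0.27  1.81 -0.    1.07  0.15]
30 [ 0.15  0.27  1.81 -0.    1.07 -0.37]
60 [ 0.15  0.27  1.81 -0.    1.07 -0.89]
90 [ 0.15  0.27  1.81 -0.    1.07 -1.42]
120 [ 0.15  0.27  1.81  0.    1.07 -1.94]
150 [ 0.15  0.27  1.81  0.    1.07 -2.47]
```

```bash
cat >> h.py <<'E'
from scipy.spatial.transform import Rotation as R
def quat(a):
    x,y,z,w=(R.from_euler("z",a)*R.from_euler("x",np.pi)).as_quat(); return [w,x,y,z]
ZG=.211
E
python3 - <<'E'
from h import *
k=np.array([.5292,.0934]);Q=quat(np.radians(17))
p=get_tcp_pos();movel([p[0],p[1],.32],v=.3);print(get_time())
move_pose([*k,.30],Q);print(get_time())
print(movel([*k,ZG],v=.1,until_force=10),get_tcp_pos(),get_ft_force(),get_time())
im=read_camera("side");cv2.imwrite("pics/s1.png",cv2.resize(im[90:290,180:400,::-1],None,fx=3,fy=3))
E
```

```text
0.6833
3.3167
False [0.52970737 0.09347589 0.21160755] [ 0.16764962 -0.05313628 -0.21950431] 4.3583
```

View pics/s1.png

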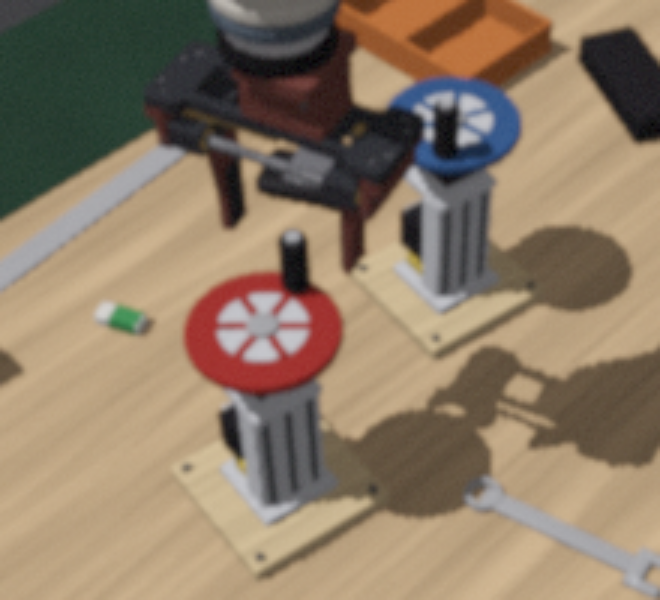

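```bash
python3 - <<'E'
from h import *
p=get_tcp_pos();print(p,get_joint_pos())
o=lambda q:np.round((q-[180,90])*3)
a=np.radians(17);ax=np.array([np.cos(a),np.sin(a),0])
for s in(-.057,-.044,0,.044,.057):print(s,o(proj("side",p+s*ax)))
print(o(proj("side",[.5292,.0934,.248])),o(proj("side",[.5292,.0934,.2])))
im=read_camera("top");c=im[120:260,230:400,::-1];cv2.imwrite("pics/t1.png",cv2.resize(c,None,fx=4,fy=4,interpolation=cv2.INTER_CUBIC))
o=lambda q:np.round((q-[230,120])*4);print("top",[o(proj("top",p+s*ax)) for s in(-.05,0,.05)])
E
```

```text
[0.52977027 0.0934897  0.21173712] [ 1.52538246e-01  2.69212077e-01  1.80429239e+00  2.31812669e-05
  1.06666556e+00 -1.44142471e-01]
-0.057 [365. 296.]
-0.044 [349. 290.]
0 [296. 270.]
0.044 [244. 251.]
0.057 [229. 246.]
[294. 235.] [297. 282.]
top [array([389., 343.]), array([362., 250.]), array([336., 159.])]
```

View pics/t1.png

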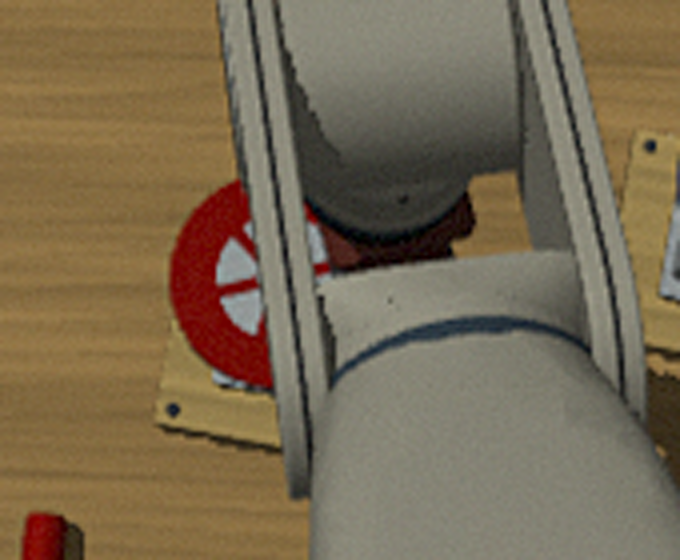

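```bash
python3 - <<'E'
from h import *
p=get_tcp_pos()
for dz in(0,.08,.12,.16,.2,.25,.3):
    q=p+[0,0,dz];print(dz,np.round((proj("top",q)-[230,120])*4),np.round((proj("side",q)-[180,90])*3))
print(get_grip_width(), [f(x) for f,x in((lambda x:np.round((proj("side",x)-[180,90])*3),np.array([.5292,.0934,.248])),)])
im=read_camera("side");cv2.imwrite("pics/s2.png",cv2.resize(im[0:210,180:380,::-1],None,fx=2.8,fy=2.8))
print([np.round((proj("side",p+[0,0,d])-[180,0])*2.8) for d in (0,.08,.12,.16,.2,.25,.3)])
E
```

```text
0 [362. 250.] [296. 270.]
0.08 [368. 217.] [290. 188.]
0.12 [370. 198.] [286. 142.]
0.16 [374. 178.] [282.  94.]
0.2 [377. 157.] [278.  42.]
0.25 [382. 127.] [273. -28.]
0.3 [387.  95.] [ 267. -105.]
0.9946224346328374 [array([294., 235.])]
[array([276., 504.]), array([270., 427.]), array([267., 385.]), array([264., 339.]), array([260., 291.]), array([255., 225.]), array([249., 154.])]
```

View pics/s2.png

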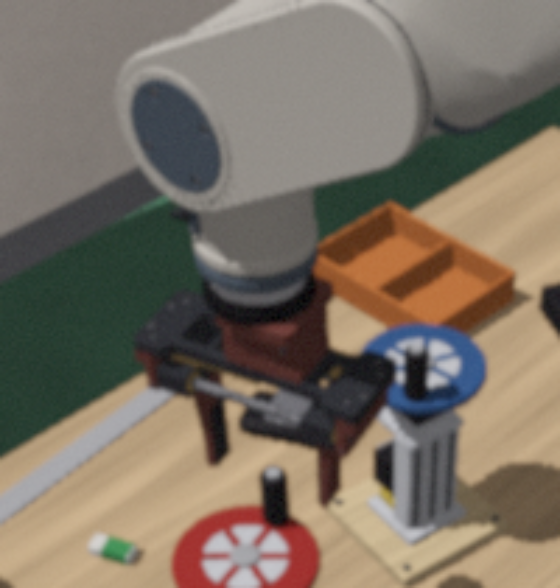

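```bash
python3 - <<'E'
from h import *
print("base",proj("side",[0,0,0]),proj("top",[0,0,0]),"start tcp",proj("side",[.2187,-.5849,.1897]))
command_gripper(.4);print(get_grip_width(),get_ft_force())
im=read_camera("side");command_gripper(0);print(get_grip_width(),get_ft_force(),get_tcp_pos(),get_time())
im2=read_camera("side")
cv2.imwrite("pics/s3.png",np.hstack([cv2.resize(i[90:240,210:340,::-1],None,fx=3,fy=3) for i in(im,im2)]))
E
```

```text
base [486.01253613 350.83801507] [352.73944945 427.00852101] start tcp [552.51060834 112.0003251 ]
0.3974518409939545 [0.3255729  0.20746733 0.22989813]
0.2324295103504444 [ 0.28870092  0.24240483 -0.08625252] [0.52929573 0.09344188 0.21102679] 5.9
```

View pics/s3.png

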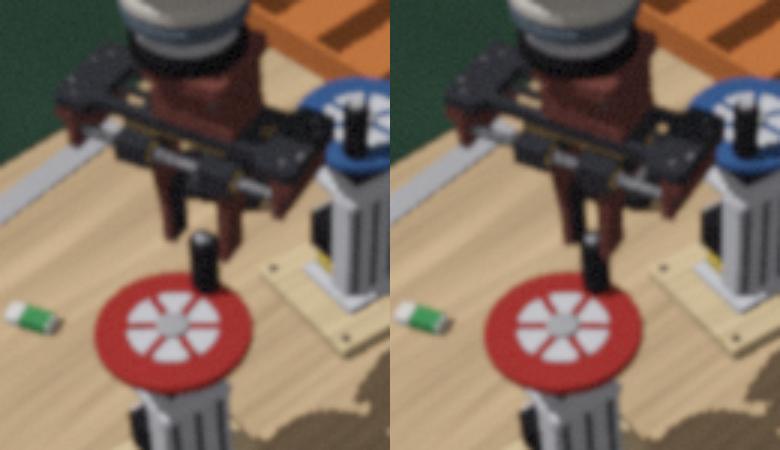

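```bash
python3 - <<'E'
from h import *
a=np.radians(17);r=np.array([-np.sin(a),np.cos(a),0]);p=np.array([.5292,.0934,ZG])
command_gripper(.4)
for s in(.008,):
    movel(p+s*r,v=.1);command_gripper(0);print(s,get_grip_width(),get_ft_force(),get_tcp_pos(),get_time())
im=read_camera("side")
command_gripper(.4); print("down",movel(p+s*r-[0,0,.009],v=.04,until_force=4),get_tcp_pos(),get_ft_force(),get_time())
im2=read_camera("side")
cv2.imwrite("pics/s4.png",np.hstack([cv2.resize(i[90:240,210:340,::-1],None,fx=3,fy=3) for i in(im,im2)]))
E
```

```text
0.008 0.23188603494047844 [-0.32422098  0.5766301  -0.36125989] [0.52696442 0.10111723 0.21101593] 7.0667
down False [0.52654954 0.10100168 0.20152399] [-0.27041516  0.36911475  0.26927434] 7.9583
```

View pics/s4.png

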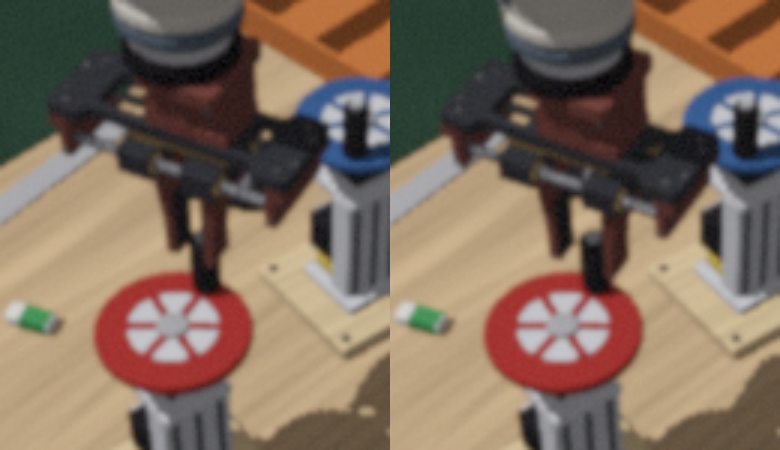

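```bash
cat >> h.py <<'E'
def crank(c,th,steps,dth,v=.06,g=.05e-3,until=14,stopT=9,z=.208,rad=.045):
    """Turn in steps of dth; adapt the circle centre to the radial force. Stops on tangential resistance."""
    for i in range(steps):
        th+=dth; r=np.array([np.cos(th),np.sin(th)]); t=np.array([-r[1],r[0]])*np.sign(dth)
        hit=movel([*(c+rad*r),z],v=v,until_force=until)
        F=get_ft_force(); Fr=F[:2]@r; Ft=-F[:2]@t
        print(f"{np.degrees(th):.0f} Fr{Fr:.1f} Ft{Ft:.1f} Fz{F[2]:.1f} c{np.round(c*1e3,1)} {hit} t{get_time():.2f}")
        c=c+r*np.clip(g*Fr,-.001,.001)
        if hit or Ft>stopT: break
    return c,th
E
python3 - <<'E'
from h import *
c=np.array([.5150,.1390]);th=np.radians(-72.7)
movel([*(c+.045*np.array([np.cos(th),np.sin(th)])),.208],v=.06)
command_gripper(0);print(get_grip_width(),get_tcp_pos(),get_ft_force(),get_time())
c,th=crank(c,th,6,-np.radians(12))
print(repr(c),th,get_tcp_pos(),get_grip_width(),np.abs(get_qvel()).max())
E
```

```text
0.24098420704691362 [0.52842764 0.09604642 0.20802862] [-0.25956378 -0.03984496  0.92536436] 8.6833
-85 Fr-4.0 Ft-1.2 Fz0.8 c[515. 139.] False t8.99
-97 Fr-6.9 Ft-0.5 Fz-0.3 c[515.  139.2] False t9.30
-109 Fr-7.0 Ft-0.8 Fz-0.9 c[515.  139.5] False t9.61
-121 Fr-7.3 Ft-1.5 Fz-2.6 c[515.1 139.9] False t9.92
-133 Fr-7.4 Ft-0.2 Fz-4.1 c[515.3 140.2] False t10.22
-145 Fr-7.8 Ft-1.4 Fz-5.0 c[515.6 140.5] False t10.53
array([0.51588805, 0.14068272]) -2.525491427635795 [0.47979346 0.11522677 0.20809662] 0.2346208803268078 0.0038400246241094994
```

```bash
python3 - <<'E'
from h import *
im=read_camera("side");cv2.imwrite("pics/s5.png",cv2.resize(im[90:290,180:380,::-1],None,fx=3,fy=3))
print(get_ft_force(),get_ft_torque())
E
```

```text
[ 5.61325952  5.63800436 -4.83461763] [ 0.98875495 -1.06085226  0.04752695]
```

View pics/s5.png

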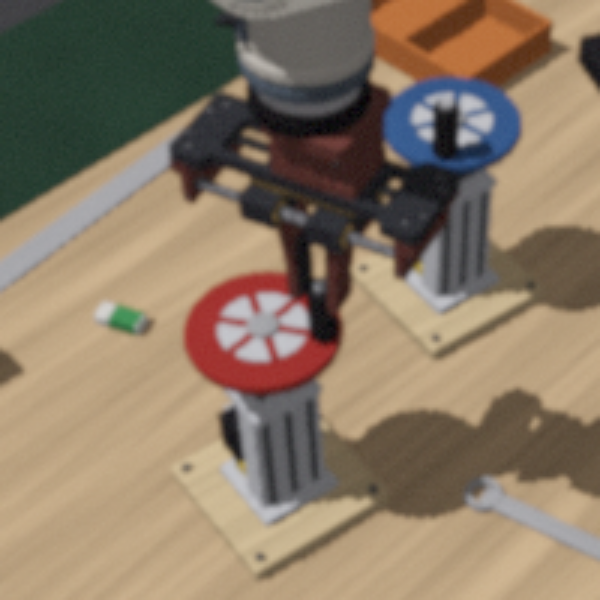

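The knob has moved round with the gripper (now at about (323,330) in the crop), so the wheel is turning. I'll carry on to the stop.

```bash
python3 - <<'E'
from h import *
c=np.array([.51588805, .14068272]);th=-2.525491427635795
c,th=crank(c,th,62,-np.radians(12),g=.15e-3)
print(repr(c),th,get_tcp_pos(),get_grip_width(),get_ft_force(),get_time())
E
```

```text
-157 Fr-7.6 Ft-1.0 Fz-5.4 c[515.9 140.7] False t10.89
-169 Fr-4.4 Ft-1.7 Fz-3.0 c[516.8 141.1] False t11.20
-181 Fr-4.3 Ft-2.0 Fz-3.1 c[517.5 141.2] False t11.51
-193 Fr-1.8 Ft-1.5 Fz-1.6 c[518.1 141.2] False t11.82
-205 Fr-2.7 Ft-1.2 Fz-1.3 c[518.4 141.1] False t12.12
-217 Fr-1.4 Ft-2.6 Fz0.3 c[518.7 141. ] False t12.43
-229 Fr-2.3 Ft-1.6 Fz0.8 c[518.9 140.8] False t12.74
-241 Fr-1.5 Ft-1.5 Fz1.6 c[519.1 140.6] False t13.05
-253 Fr-2.8 Ft-1.2 Fz-0.5 c[519.2 140.4] False t13.36
-265 Fr-2.3 Ft-1.2 Fz0.9 c[519.4 140. ] False t13.67
-277 Fr-0.7 Ft-1.2 Fz1.1 c[519.4 139.7] False t13.97
-289 Fr-1.5 Ft-1.2 Fz2.6 c[519.4 139.5] False t14.28
-301 Fr-3.7 Ft-1.3 Fz2.1 c[519.3 139.3] False t14.59
-313 Fr-2.6 Ft-1.2 Fz2.9 c[519.  138.8] False t14.90
-325 Fr-1.9 Ft-1.0 Fz1.6 c[518.8 138.6] False t15.21
-337 Fr-2.4 Ft-1.8 Fz2.3 c[518.5 138.4] False t15.52
-349 Fr-1.3 Ft-0.6 Fz0.8 c[518.2 138.3] False t15.82
-361 Fr-1.5 Ft-2.2 Fz2.6 c[518.  138.2] False t16.13
-373 Fr-3.0 Ft-1.4 Fz4.0 c[517.8 138.2] False t16.44
-385 Fr-2.0 Ft-1.6 Fz2.8 c[517.3 138.3] False t16.75
-397 Fr-2.7 Ft-1.7 Fz2.0 c[517.1 1
[... 956 characters left out ...]
[519.5 140.4] False t22.61
-625 Fr-2.1 Ft-1.5 Fz0.4 c[519.6 140.1] False t22.92
-637 Fr-2.9 Ft-0.5 Fz1.2 c[519.6 139.7] False t23.23
-649 Fr-2.1 Ft-2.3 Fz1.7 c[519.6 139.3] False t23.53
-661 Fr-2.8 Ft-1.9 Fz0.7 c[519.5 139. ] False t23.84
-673 Fr-3.2 Ft-0.7 Fz1.9 c[519.3 138.7] False t24.15
-685 Fr-2.0 Ft-1.5 Fz1.9 c[518.9 138.3] False t24.46
-697 Fr-2.0 Ft-1.7 Fz1.7 c[518.7 138.1] False t24.77
-709 Fr-2.2 Ft-1.4 Fz3.2 c[518.4 138. ] False t25.07
-721 Fr-2.6 Ft-1.7 Fz2.4 c[518.1 137.9] False t25.38
-733 Fr-1.0 Ft6.9 Fz0.8 c[517.7 137.9] True t25.60
array([0.5175525 , 0.13797822]) -12.788027429362444 [0.56231042 0.13227206 0.20802797] 0.2346602214733677 [0.57464915 6.96715345 0.79352839] 25.6
```

The wheel has turned about 655° (11.4 rad), which is within the expected range, and then met resistance. The orbit centre comes out at about (0.5179, 0.1397). I'll press a little further to check the stop is rigid.

```bash
python3 - <<'E'
from h import *
c=np.array([.5179,.1397])
ang=lambda:np.degrees(np.arctan2(*(get_tcp_pos()[:2]-c)[::-1]))
wait(.2);print(ang(),get_ft_force())
th=np.radians(ang())
for d in(1.5,3,4.5):
    t=th-np.radians(d);h=movel([*(c+.045*np.array([np.cos(t),np.sin(t)])),.208],v=.02,until_force=12)
    wait(.2);print(d,h,ang(),get_ft_force(),get_tcp_pos(),get_time())
    if h or get_ft_force()[1]>25: break
E
```

```text
-9.448667400744391 [0.09386094 6.06668895 1.49781124]
1.5 False -9.423912236104124 [-2.81574122  6.23256209  0.1672356 ] [0.56234523 0.13232308 0.20801238] 26.25
3 False -9.712841142502791 [-1.22156298  9.94090182 -0.43454263] [0.56232292 0.1320964  0.20801559] 26.7
4.5 False -9.928656120362309 [-0.6613045  13.77412347 -1.84606328] [0.56228584 0.13193055 0.2080757 ] 27.15
```

Stop confirmed: the TCP stalls near −9.6° while the force rises to 14 N. I'll back off a quarter turn, let go and retreat.

```bash
python3 - <<'E'
from h import *
c=np.array([.5179,.1397]);th=np.radians(-9.5)
ang=lambda:np.degrees(np.arctan2(*(get_tcp_pos()[:2]-c)[::-1]))
_,th=crank(c,th,9,np.radians(10),g=0,v=.05,until=20,stopT=15)
wait(.3);print(ang(),get_ft_force())
command_gripper(1);p=get_tcp_pos();print(p,get_ft_force())
movel([p[0],p[1],.33],v=.15)
move_pose([.35,-.35,.35],quat(np.radians(17)));print(get_time())
for n in("top","side"):cv2.imwrite(f"pics/{n}9.png",read_camera(n)[:,:,::-1])
a=cv2.imread("pics/top9.png")[130:250,240:380];b=cv2.imread("pics/side9.png")[90:290,180:400]
cv2.imwrite("pics/end.png",np.hstack([cv2.resize(a,(400,343)),cv2.resize(b,(377,343))]))
E
```

```text
0 Fr-1.3 Ft-2.0 Fz1.3 c[517.9 139.7] False t27.52
10 Fr-1.6 Ft-1.0 Fz1.1 c[517.9 139.7] False t27.83
20 Fr-1.4 Ft-1.3 Fz1.9 c[517.9 139.7] False t28.14
30 Fr-1.2 Ft-2.0 Fz1.7 c[517.9 139.7] False t28.45
40 Fr-0.1 Ft-3.1 Fz0.5 c[517.9 139.7] False t28.76
50 Fr-0.6 Ft-1.8 Fz1.2 c[517.9 139.7] False t29.07
60 Fr1.4 Ft-1.4 Fz0.8 c[517.9 139.7] False t29.38
70 Fr0.4 Ft-2.0 Fz0.5 c[517.9 139.7] False t29.68
80 Fr2.1 Ft-1.4 Fz1.1 c[517.9 139.7] False t29.99
80.59873008713753 [-0.9403504   1.8624399   0.80500499]
[0.5252912  0.18407906 0.20797326] [-0.09995817 -0.17894307 -0.42977472]
34.4
```

View pics/end.png

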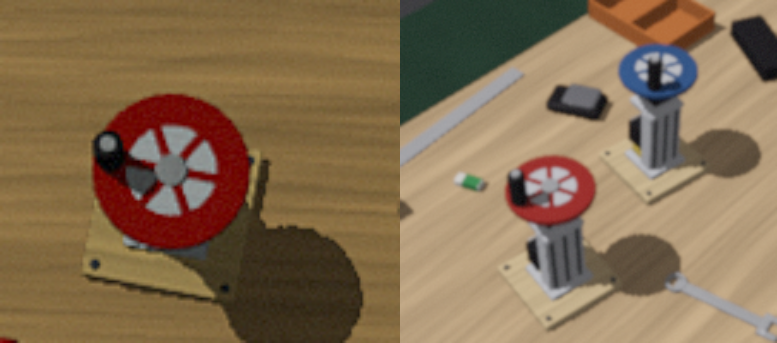

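The knob is now at about (278,181) in the top picture, to the left of the hub at about (300,190). I'll check that angle numerically, check the blue wheel hasn't changed, then hand in.

```bash
python3 - <<'E'
from h import *
d=ray("top",(277.8,180.3),.248)-ray("top",(300,189.3),.202);print(np.hypot(*d[:2]),np.degrees(np.arctan2(d[1],d[0])))
A,B=[cv2.imread(f"pics/top{i}.png").astype(int)[135:195,398:458] for i in(0,9)];print("blue diff",np.abs(A-B).mean())
job_done();print(get_time())
E
```

```text
0.0450513631175598 79.6611143800435
blue diff 3.9167592592592593
the job is handed in; nothing more can be done
the job is handed in; nothing more can be done
```

The red wheel is homed: I cranked it clockwise to its stop, backed it off a quarter turn anticlockwise, let go and moved the arm clear. I handed in at about 34.5 s of the 58 s allowed.

- **Wheel choice:** I took the wheel with red spokes on bare metal and an aluminium stage. The purple look-alike was never approached.
- **Stop:** The wheel turned about 655° (11.4 rad), within the 7 to 12.5 stated. It then held at a knob angle of about −9.5° while the force rose to 14 N.
- **Back-off:** The gripper's last position put the knob at 80.6°, which is 90.1° from the stop. The final top picture gives 79.7°, about 1° less and within how well I can read the picture.
- **Blue wheel:** It was not touched, and its picture patch shows only a small, noise-level change (mean difference 3.9 of 255).
- **Disagreements:**
  - The two cameras differed by 4 to 7 mm on the hub and knob positions, more than the stated 2 mm.
  - The fingertips looked higher in the side picture than calculated.
  - I settled the grip with two trial closings and set the circle's centre from the forces while cranking.

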